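Set the glazed test cups on their kiln cookies

ROBOT

A 6-joint arm with a two-finger parallel gripper is mounted at the origin on the work surface; the furniture and walls round the work are solid. World frame = base frame: x ahead of the robot, y to its left, z up, the work surface at z = 0. Lengths are in mm, angles in rad, forces in N, time in s.
With the tool pointing down it reaches from about 275 to 750 mm from the base axis. Payload 10.2 kg.
Tool frame: the origin (TCP) lies midway between the tips of the shut fingers; the grasp point (between the pads) lies 19 mm behind it; z points along the fingers, y is the line along which they close (so a half turn about z gives the same grasp; the last joint's range is limited). The gripper opens to 85 mm and grips with 20 to 120 N. Pads are 22 mm wide; open, the fingers measure 114 mm over their backs; the gripper's body (76 mm by 85 mm) begins 54 mm behind the grasp point. The pads swing forward as they close: fully open they stand 13 mm farther back than shut.
Start: joints at [1.114, 0.313, 1.498, -0, 1.331, -0.223], TCP at [121.642, 510.719, 231.294] pointing down, gripper open.
Joint ranges: [-2.94, 2.94], [-0.97, 2.17], [0.19, 2.56], [-1.23, 4.37], [0.02, 3.11], [-2.88, 2.88]. Speed limits (rad/s): [2.39, 2.39, 3.01, 3.14, 3.14, 3.14].

INTERFACE

Orientations are given as a unit quaternion [w, x, y, z].
In Python, from rig import sense, capture, finish_job, find_in, place_of gives the robot as it stands. The module is installed in compiled form; this text tells all that it offers.
- The arm moves only by the shell command python3 -m jog 'ROWS' [FORCE]. ROWS is JSON, a list of rows, each an object of numbers: "tx", "ty", "tz": the shift along the tool's x, y, z in mm; "ax", "ay", "az": the turn, a rotation vector about the tool's x, y, z in rad; "jaw": the closure, from -1 (fully open) to 1 (shut), so that 0 is half open. In form: [{"tx": .., "ty": .., "tz": .., "ax": .., "ay": .., "az": .., "jaw": ..}, ...]. A call has 1 to 5 rows; each row shifts and turns the commanded pose from where the row before left it, along the tool's axes as they then stand; what a row does not reach is not made up. A row lasts 1/8 s, in which the tool goes at most 62.5 mm and 10.7 degrees, less where a joint would pass 70% of its speed; a pose out of reach is approached as far as the arm can. A call with a gripper value outside its range is refused whole. The fingers move at their own pace and stop on an object; FORCE is the grip in N (left out, the last holds). Time passes only in rows, so rows that do not move let the fingers close. It gives the time, the measured TCP pose, the force, the opening and the grip force at its end, in the units of the state.
- sense(): the state, without advancing time (a new reading comes with each control period).
- capture(name): name is "scene" or "top" or "wrist"; returns a dict with "color" (384x512x3 uint8, red, green, blue), "depth" (384x512 float32, mm along the optical axis (not along the pixel's ray), 0 where there is no reading), "fx", "fy", "cx", "cy" (pixels), "camera_from_world" (4x4, takes a point from world to camera coordinates); the wrist camera has in their place "mount" (4x4, takes a point from camera to tool coordinates, whose origin is the TCP and whose axes are the flange's). Camera axes: x right, y up, looking along -z (the intrinsics and any distortion apply to the point x, -y, -z); pixel columns grow to the right and rows downward; lengths in mm; the calibration is good to about 2 mm. A picture is of the moment at which its call begins: read the wrist's pose just before it.
- finish_job(): hands the job in; it is judged then, once.
Trained networks look in the newest picture that a camera, given by its name, has taken for a name from the list of things; names that differ only in an ending like _2 or _b are one class to them, and where a whole thing is asked for, a point or a joint stands for the part that bears it (a point fixed in the world has none). Each returns a list of dicts, best first, with "conf" (0 to 1); they miss things now and then, are a little off and sometimes report something else, mostly with a low value. They report only what shows in the picture. A call takes as long as a camera call. They do not tell look-alikes from the thing itself.
- find_in(query, camera): "centre" ([column, row] in pixels, amid what is visible of it).
- place_of(query, camera): "centre" ([column, row] in pixels: a listed point, or the origin of a listed thing).
The state is a dict: "time_s": time; "joints": joint angles; "dq": joint speeds; "tau": joint torques, N m; "eef_pos": TCP position; "ee_rot": TCP orientation; "force": force on the tool from outside, world axes, zero at the start; "wrist_torque": the same for the moment, N m; "grip_width": opening from 0.0 (shut) to 1.0 (fully open); "grip_force": force on a finger pad.
Only numpy, scipy, OpenCV 4.12 (cv2) and the standard library are available. Lean on these libraries where they do the work, as an engineer would, in place of code of your own. Each camera call takes 0.05 s, during which the arm holds its last target. There are 200 camera calls.

TASK

Get the glazed test cups ready for the kiln: stand each of the three glazed cups upright in the middle of the kiln cookie (flat clay disc) whose painted ring has the same colour as its glaze, with the cup's foot inside the ring. Leave the two plain unglazed cups standing where they are, and tip no cup over on the way.

Things in the scene. Friction and masses are not known exactly. Their poses are not given: they have to be found in the camera images.
- cup_blue_center (a point): Cup with blue glaze above a raw, buff foot: a small straight-sided round test cup, open at the top, no handle, 44 mm in diameter, 58 mm tall, its flat foot 39 mm across; about 90 g, rigid. It stands upright on the table. This point is its centre, on its axis, 29 mm above the underside of the foot; z points up out of its mouth.
- cookie_blue_top (a point): Kiln cookie for the blue glaze: a flat round buff clay disc, 92 mm in diameter, 8 mm thick, fixed on the table, with a flat blue ring painted on its top face (inner diameter 64 mm, outer 86 mm). This point is the centre of its top face, 8 mm above the table; z points up.
- cup_green_center (a point): Cup with green glaze above a raw, buff foot: a small straight-sided round test cup, open at the top, no handle, 44 mm in diameter, 58 mm tall, its flat foot 39 mm across; about 90 g, rigid. It stands upright on the table. This point is its centre, on its axis, 29 mm above the underside of the foot; z points up out of its mouth.
- cookie_green_top (a point): Kiln cookie for the green glaze: a flat round buff clay disc, 92 mm in diameter, 8 mm thick, fixed on the table, with a flat green ring painted on its top face (inner diameter 64 mm, outer 86 mm). This point is the centre of its top face, 8 mm above the table; z points up.
- cup_yellow_center (a point): Cup with yellow glaze above a raw, buff foot: a small straight-sided round test cup, open at the top, no handle, 44 mm in diameter, 58 mm tall, its flat foot 39 mm across; about 90 g, rigid. It stands upright on the table. This point is its centre, on its axis, 29 mm above the underside of the foot; z points up out of its mouth.
- cookie_yellow_top (a point): Kiln cookie for the yellow glaze: a flat round buff clay disc, 92 mm in diameter, 8 mm thick, fixed on the table, with a flat yellow ring painted on its top face (inner diameter 64 mm, outer 86 mm). This point is the centre of its top face, 8 mm above the table; z points up.
- plain_cup_a_center (a point): Plain unglazed cup, buff all over; same shape and size as the glazed cups (44 mm in diameter, 58 mm tall). To be left where it stands. This point is its centre, 29 mm above its underside; z points up.
- plain_cup_b_center (a point): Plain unglazed cup, buff all over; same shape and size as the glazed cups (44 mm in diameter, 58 mm tall). To be left where it stands. This point is its centre, 29 mm above its underside; z points up.
Things that resemble listed ones, but are neither listed nor needed, are in the scene too. What is shaped like the part that bears cup_blue_center but pink or red is not meant.

How it is judged:
By the outcome, as a careful person would: the job done as asked, in the order asked, and still so for the second after the job is handed in, with the robot touching nothing.
It also fails if it takes over 96 s, if anything falls off the work surface, if the arm or the gripper's body presses on something with over 40 N, if the wrist force passes 120 N, or if a joint passes its speed limit or range.

## Working session

There is one attempt and no reset: what is moved stays moved. The work goes in short steps, Python scripts to look and compute and a shell command to move; the robot and the scene stay as the last step left them, time stands still between calls to the robot, and variables do not carry over. Pictures are saved under pics/ and viewed, at most 14 in all, crops included, and the job is handed in when it is done.

```bash
mkdir -p pics; cat > h.py <<'E'
import numpy as np, cv2, json
from rig import sense, capture, find_in, place_of
from scipy.spatial.transform import Rotation as R
def pose():
    s=sense(); w,x,y,z=s["ee_rot"]; T=np.eye(4); T[:3,:3]=R.from_quat([x,y,z,w]).as_matrix(); T[:3,3]=s["eef_pos"]; return T
def cfw(c,T=None):
    return np.linalg.inv(c["camera_from_world"]) if "camera_from_world" in c else T@c["mount"]
def ray(c,px,W):
    d=np.array([(px[0]-c["cx"])/c["fx"],-(px[1]-c["cy"])/c["fy"],-1.]); return W[:3,:3]@d, W[:3,3]
def at_z(c,px,z,W):
    d,o=ray(c,px,W); return o+d*(z-o[2])/d[2]
def cloud(c,W):
    v,u=np.indices(c["depth"].shape); D=c["depth"]
    P=np.stack([(u-c["cx"])/c["fx"]*D,-(v-c["cy"])/c["fy"]*D,-D],-1); return P@W[:3,:3].T+W[:3,3]
E
python3 - <<'E'
from h import *
s=sense(); print(s["time_s"],s["eef_pos"],s["ee_rot"],s["grip_width"]); print(pose().round(2))
for n in ["top","scene"]:
    c=capture(n); W=cfw(c); print(n,c["fx"],c["cx"],c["cy"],W.round(2).tolist(),[k for k in c])
    cv2.imwrite(f"pics/{n}0.png",cv2.resize(c["color"][:,:,::-1],None,fx=1.5,fy=1.5))
    for q,z in [("cup_blue_center",29),("cup_green_center",29),("cup_yellow_center",29),("plain_cup_a_center",29),("cookie_blue_top",8),("cookie_green_top",8),("cookie_yellow_top",8)]:
        for r in place_of(q,n)[:5]:
            if r["conf"]>.2: print(q,round(r["conf"],2),np.round(r["centre"]),at_z(c,r["centre"],z,W).round(0)[:2])
E
```

```text
0.0 [121.5048715  510.47885809 230.73525274] [-2.18227001e-04  1.16618172e-01  9.93176616e-01 -6.03168228e-04] 0.9970567486425156
[[-9.7000e-01  2.3000e-01 -0.0000e+00  1.2150e+02]
 [ 2.3000e-01  9.7000e-01 -0.0000e+00  5.1048e+02]
 [ 0.0000e+00 -0.0000e+00 -1.0000e+00  2.3074e+02]
 [ 0.0000e+00  0.0000e+00  0.0000e+00  1.0000e+00]]
top 490.98249646860427 259.0504290013894 198.2456020842332 [[0.01, 1.0, -0.08, 347.33], [-1.0, 0.01, 0.0, 27.02], [0.0, 0.08, 1.0, 1452.63], [0.0, 0.0, 0.0, 1.0]] ['color', 'depth', 'fx', 'fy', 'cx', 'cy', 'camera_from_world']
cup_blue_center 0.74 [369. 226.] [ 382. -297.]
cup_blue_center 0.69 [401. 229.] [ 373. -390.]
cup_blue_center 0.66 [348. 253.] [ 303. -238.]
cup_green_center 0.76 [369. 147.] [ 613. -299.]
cup_yellow_center 0.66 [149. 220.] [390. 338.]
plain_cup_a_center 0.65 [348. 187.] [ 492. -238.]
cookie_blue_top 0.67 [384. 184.] [ 507. -349.]
cookie_green_top 0.77 [313. 141.] [ 632. -136.]
cookie_yellow_top 0.87 [296. 188.] [489. -87.]
scene 475.01359489461754 256.390078190528 191.9621051323849 [[0.46, 0.51, -0.72, -551.21], [-0.89, 0.25, -0.39, -535.89], [-0.02, 0.82, 0.57, 849.67], [0.0, 0.0, 0.0, 1.0]] ['color', 'depth', 'fx', 'fy', 'cx', 'cy', 'camera_from_world']
cup_blue_center 0.96 [382. 260.] [ 368. -395.]
cup_blue_center 0.57 [350. 244.] [ 391. -303.]
cup_blue_center 0.29 [338. 220.] [ 473. -241.]
cup_green_center 0.73 [372. 199.] [ 612. -298.]
cup_yellow_center 0.51 [152. 187.] [378. 332.]
plain_cup_a_center 0.76 [333. 219.] [ 470. -228.]
cookie_blue_top 0.61 [377. 232.] [ 498. -348.]
cookie_green_top 0.57 [317. 192.] [ 607. -127.]
cookie_yellow_top 0.97 [295. 210.] [ 489. -106.]
```

View pics/top0.png

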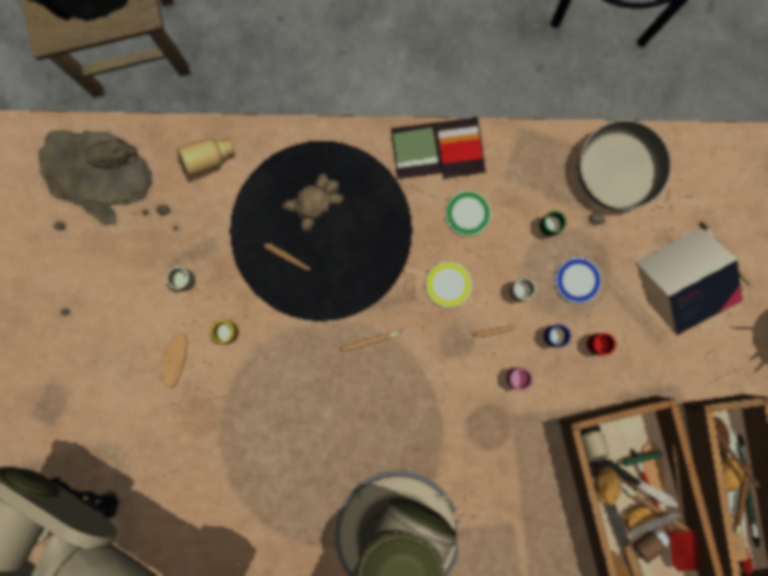

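View pics/scene0.png

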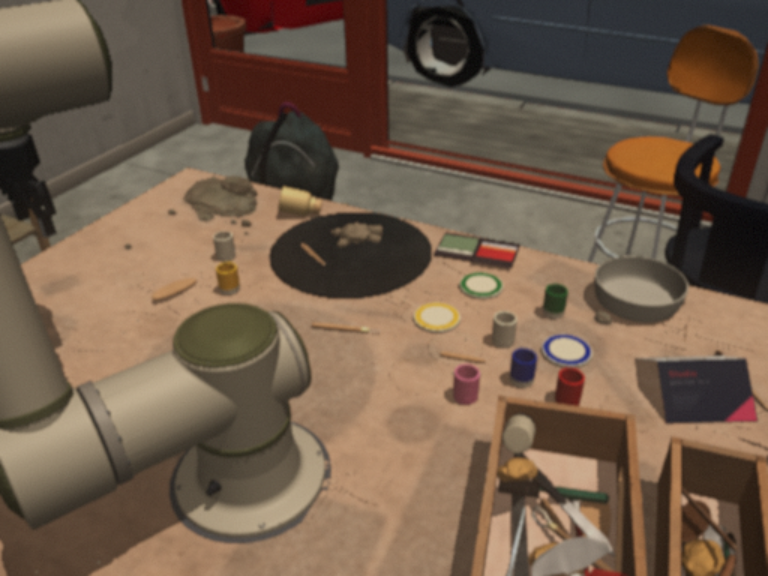

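The top view (768x576 scaled) shows three blue-like candidates: blue (557,336), red (601,344) and pink (517,378). The blue one with the buff foot fits; red and pink are the excluded look-alikes. The other cups are green (553,223), yellow (224,332) and plain (180,278) and (522,290). The cookies are blue (579,280), green (468,213) and yellow (449,284).

```bash
python3 - <<'E'
from h import *
for n in ["top","scene"]:
    c=capture(n); W=cfw(c); P=cloud(c,W); 
    if n=="top":
        print("table z",np.median(P[150:260,150:400,2]))
        cv2.imwrite("pics/crop.png",cv2.resize(c["color"][125:275,280:440,::-1],None,fx=5,fy=5,interpolation=cv2.INTER_CUBIC)[:600])
    hsv=cv2.cvtColor(c["color"],cv2.COLOR_RGB2HSV); 
    for k,g in dict(blue=(382,-297),green=(613,-299),yellow=(385,335),plainB=(485,-236),plainA=(475,405),red=(373,-390),pink=(303,-238)).items():
        m=(np.hypot(P[...,0]-g[0],P[...,1]-g[1])<38)&(P[...,2]>40)&(P[...,2]<75); q=P[m]
        (x,y),r=cv2.minEnclosingCircle(q[:,:2].astype(np.float32)); print(n,k,m.sum(),round(x),round(y),round(r),q[:,2].max().round())
    for k,g,h in [("blue",(505,-349),(105,130)),("green",(625,-132),(60,90)),("yellow",(489,-97),(22,36))]:
        Z=np.stack([at_z(c,(u,v),8,W) for v in range(384) for u in range(512)]).reshape(384,512,3)
        m=(np.hypot(Z[...,0]-g[0],Z[...,1]-g[1])<60)&(hsv[...,0]>=h[0])&(hsv[...,0]<=h[1])&(hsv[...,1]>110)
        q=Z[m]; (x,y),r=cv2.minEnclosingCircle(q[:,:2].astype(np.float32)); print(n,"cookie",k,m.sum(),round(x),round(y),round(r),q.mean(0)[:2].round())
c=capture("wrist");cv2.imwrite("pics/w0.png",c["color"][:,:,::-1]);print(c["mount"].round(2).tolist(),c["fx"],c["cx"],c["cy"])
E
```

```text
table z 3.586427393412464
top blue 97 387 -302 22 65.0
top green 105 604 -294 22 65.0
top yellow 92 386 335 22 66.0
top plainB 92 475 -237 22 67.0
top plainA 77 486 423 22 64.0
top red 106 373 -388 22 66.0
top pink 88 305 -231 22 67.0
top cookie blue 198 499 -351 41 [ 499. -351.]
top cookie green 125 630 -132 40 [ 630. -131.]
top cookie yellow 272 488 -95 43 [487. -94.]
scene blue 192 386 -302 25 60.0
scene green 158 603 -294 24 60.0
scene yellow 145 386 335 26 61.0
scene plainB 173 474 -233 25 61.0
scene plainA 86 483 422 23 62.0
scene red 213 369 -384 24 61.0
scene pink 207 302 -230 24 60.0
scene cookie blue 51 494 -350 39 [ 490. -351.]
scene cookie green 0 0 0 0 [nan nan]
scene cookie yellow 58 481 -95 40 [479. -97.]
[[-0.0, 0.95, 0.31, 78.72], [1.0, 0.0, 0.0, 0.22], [0.0, 0.31, -0.95, -142.55], [0.0, 0.0, 0.0, 1.0]] 332.11798639250776 255.20029134150062 190.35950857391435<stdin>:14: RuntimeWarning: Mean of empty slice.
  ret = um.true_divide(
```

View pics/crop.png

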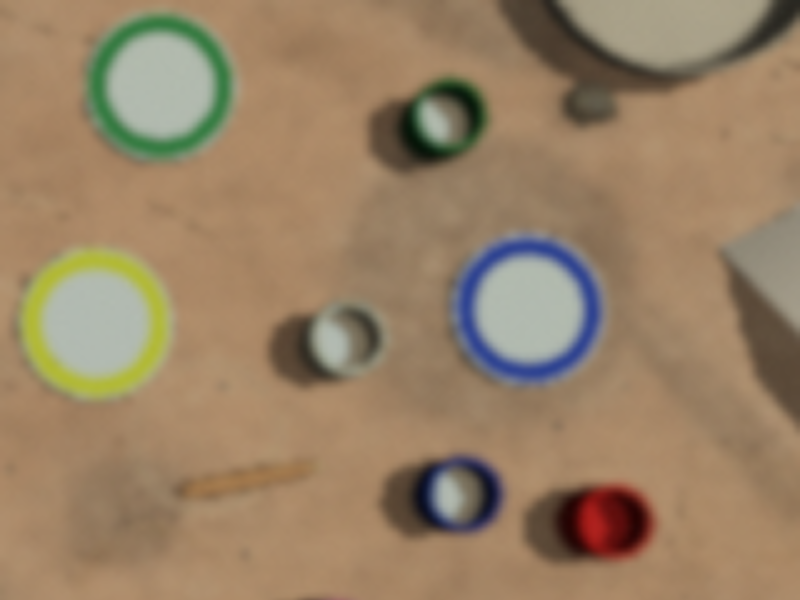

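View pics/w0.png

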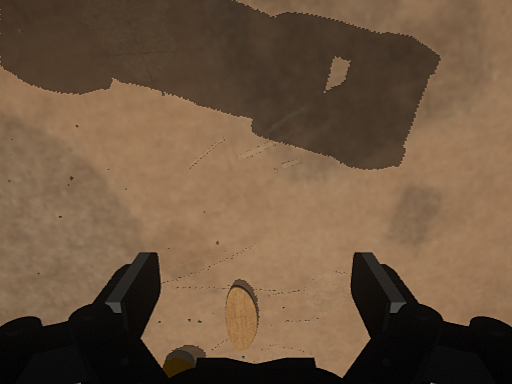

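The crop shows the blue cup at (460,493), with buff-lined inside and blue rim, clear of the red decoy at (605,520). Pink is off the bottom. The wrist view shows the yellow cup at the bottom edge, around (185,362). I'll move above yellow now.

```bash
python3 -m jog '[{"tx":-58,"ty":-21.4,"jaw":-1},{"tx":-58,"ty":-21.4,"jaw":-1},{"tx":-58,"ty":-21.4,"jaw":-1},{"tx":-58,"ty":-21.4,"jaw":-1},{"tx":-58,"ty":-21.4,"jaw":-1}]' 40
cat >> h.py <<'E'
def look(k,g,kind="cup",save=None):
    """wrist look; prints world centre and offset in tool axes"""
    T=pose(); c=capture("wrist"); W=cfw(c,T); P=cloud(c,W); g=np.array(g,float)
    if save: cv2.imwrite(save,c["color"][:,:,::-1])
    rad=np.hypot(P[...,0]-g[0],P[...,1]-g[1])
    if kind=="cup":
        top=P[...,2][(rad<34)&(P[...,2]<85)].max(); m=(rad<36)&(P[...,2]>top-7)&(P[...,2]<85)
    else:
        H={"blue":(105,130),"green":(50,90),"yellow":(22,36)}[k]; hsv=cv2.cvtColor(c["color"],cv2.COLOR_RGB2HSV)
        m=(rad<70)&(hsv[...,0]>=H[0])&(hsv[...,0]<=H[1])&(hsv[...,1]>100)&(P[...,2]<20)
    q=P[m]; A=np.c_[2*q[:,:2],np.ones(len(q))]; s=np.linalg.lstsq(A,(q[:,:2]**2).sum(1),rcond=None)[0]
    (x,y),r=cv2.minEnclosingCircle(q[:,:2].astype(np.float32))
    print(k,kind,"n",m.sum(),"enc",round(x,1),round(y,1),round(r,1),"fit",s[:2].round(1),"z",np.percentile(q[:,2],[5,95]).round(1),"tcp",T[:3,3].round(1))
    print("  tool offset (enc):",(T[:3,:3].T@np.array([x-T[0,3],y-T[1,3],0])).round(1),"tilt",T[:3,2].round(3))
    for r in place_of(f"cup_{k}_center" if kind=="cup" else f"cookie_{k}_top","wrist")[:2]:
        p=at_z(c,r["centre"],29 if kind=="cup" else 8,W); print("  net",round(r["conf"],2),p.round(1)[:2])
E
python3 -c "
from h import *
look('yellow',(386,335),save='pics/w1.png')"
```

```text
yellow cup n 29 enc 364.2 342.8 5.8 fit [365.9 342.4] z [41.8 47.4] tcp [121.7 510.7 231.3]
  tool offset (enc): [-274.9 -107.1    0. ] tilt [ 0. -0. -1.]
  net 0.62 [388.6 339.9]schema error: expected keys tx, ty, tz, ax, ay, az, jaw
```

View pics/w1.png

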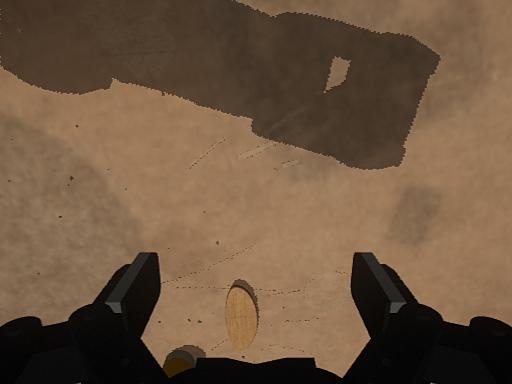

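The call was refused because every key is required, and the view is unchanged: yellow cup at (182,362).

```bash
python3 -m jog '[{"tx":-58,"ty":-21.4,"tz":0,"ax":0,"ay":0,"az":0,"jaw":-1},{"tx":-58,"ty":-21.4,"tz":0,"ax":0,"ay":0,"az":0,"jaw":-1},{"tx":-58,"ty":-21.4,"tz":0,"ax":0,"ay":0,"az":0,"jaw":-1},{"tx":-58,"ty":-21.4,"tz":0,"ax":0,"ay":0,"az":0,"jaw":-1},{"tx":-58,"ty":-21.4,"tz":0,"ax":0,"ay":0,"az":0,"jaw":-1}]' 40
python3 -c "
from h import *
look('yellow',(386,335),save='pics/w1.png')"
```

```text
time_s: 1.68
eef_pos: [380.5, 338.1, 231.5]
ee_rot: [0.0, 0.117, 0.993, 0.0]
force: [0.8, 1.1, -0.1]
grip_width: 0.998
grip_force: 0.0
yellow cup n 501 enc 384.8 338.8 21.7 fit [384.6 338.9] z [54.2 58.9] tcp [380.5 338.1 231.5]
  tool offset (enc): [-4.   1.7  0. ] tilt [ 0.  0. -1.]
  net 0.96 [383.6 340.7]
```

View pics/w1.png

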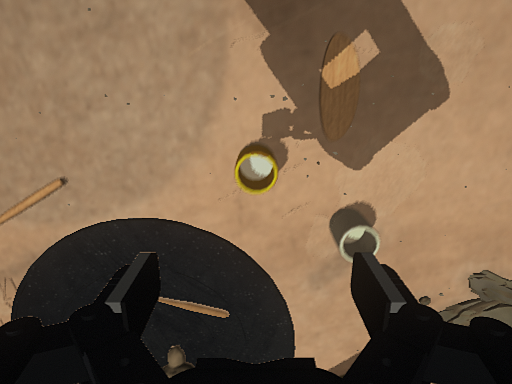

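The wrist view shows the yellow cup at (257,172), nearly centred between the fingers, with the plain cup at (359,242) clear. I'll descend and grip.

```bash
python3 -m jog '[{"tx":-5.5,"ty":0.8,"tz":50,"ax":0,"ay":0,"az":0,"jaw":-1},{"tx":0,"ty":0,"tz":50,"ax":0,"ay":0,"az":0,"jaw":-1},{"tx":0,"ty":0,"tz":50,"ax":0,"ay":0,"az":0,"jaw":-1},{"tx":0,"ty":0,"tz":40,"ax":0,"ay":0,"az":0,"jaw":-1},{"tx":0,"ty":0,"tz":24,"ax":0,"ay":0,"az":0,"jaw":-1}]' 40
python3 -m jog '[{"tx":0,"ty":0,"tz":0,"ax":0,"ay":0,"az":0,"jaw":0},{"tx":0,"ty":0,"tz":0,"ax":0,"ay":0,"az":0,"jaw":1},{"tx":0,"ty":0,"tz":0,"ax":0,"ay":0,"az":0,"jaw":1},{"tx":0,"ty":0,"tz":0,"ax":0,"ay":0,"az":0,"jaw":1},{"tx":0,"ty":0,"tz":0,"ax":0,"ay":0,"az":0,"jaw":1}]' 40
```

```text
time_s: 2.4
eef_pos: [383.5, 338.8, 15.5]
ee_rot: [-0.001, 0.116, 0.993, -0.001]
force: [0.1, 0.1, 0.1]
grip_width: 0.997
grip_force: 0.0
time_s: 3.02
eef_pos: [385.2, 339.5, 18.9]
ee_rot: [0.001, 0.117, 0.993, 0.001]
force: [-1.0, 0.1, 7.4]
grip_width: 0.498
grip_force: 41.3
```

```bash
python3 -m jog '[{"tx":0,"ty":0,"tz":-55,"ax":0,"ay":0,"az":0,"jaw":1},{"tx":0,"ty":0,"tz":-55,"ax":0,"ay":0,"az":0,"jaw":1},{"tx":-32.6,"ty":-49.8,"tz":0,"ax":0,"ay":0,"az":0,"jaw":1},{"tx":-32.6,"ty":-49.8,"tz":0,"ax":0,"ay":0,"az":0,"jaw":1},{"tx":-32.6,"ty":-49.8,"tz":0,"ax":0,"ay":0,"az":0,"jaw":1}]' 40
python3 -m jog '[{"tx":-32.6,"ty":-49.8,"tz":0,"ax":0,"ay":0,"az":0,"jaw":1},{"tx":-32.6,"ty":-49.8,"tz":0,"ax":0,"ay":0,"az":0,"jaw":1},{"tx":-32.6,"ty":-49.8,"tz":0,"ax":0,"ay":0,"az":0,"jaw":1},{"tx":-32.6,"ty":-49.8,"tz":0,"ax":0,"ay":0,"az":0,"jaw":1},{"tx":-32.6,"ty":-49.8,"tz":0,"ax":0,"ay":0,"az":0,"jaw":1}]' 40
python3 -c "
from h import *
look('yellow',(488,-95),kind='cookie',save='pics/w2.png')"
```

```text
time_s: 3.65
eef_pos: [445.5, 169.4, 128.2]
ee_rot: [0.001, 0.116, 0.993, 0.0]
force: [1.7, 0.2, -1.1]
grip_width: 0.491
grip_force: 41.4
time_s: 4.28
eef_pos: [546.4, -111.0, 128.1]
ee_rot: [0.001, 0.117, 0.993, -0.0]
force: [1.1, 1.1, -0.9]
grip_width: 0.493
grip_force: 41.4
yellow cookie n 3092 enc 487.0 -93.7 43.8 fit [485.4 -95. ] z [7.1 9.5] tcp [ 546.4 -111.   128.1]
  tool offset (enc): [61.8  3.  -0.1] tilt [ 0.001 -0.    -1.   ]
  net 0.96 [488.1 -92.4]
```

View pics/w2.png

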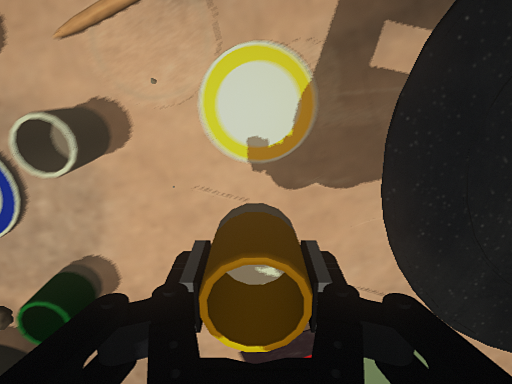

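The picture shows the yellow ring at (258,100) in plain view, the held cup upright at (255,290), and the green cup and plain cup clear to the left. I'll go over it and lower.

```bash
python3 -m jog '[{"tx":40,"ty":1.3,"tz":0,"ax":0,"ay":0,"az":0,"jaw":1},{"tx":20.8,"ty":0,"tz":20,"ax":0,"ay":0,"az":0,"jaw":1},{"tx":0,"ty":0,"tz":40,"ax":0,"ay":0,"az":0,"jaw":1},{"tx":0,"ty":0,"tz":30,"ax":0,"ay":0,"az":0,"jaw":1},{"tx":0,"ty":0,"tz":8,"ax":0,"ay":0,"az":0,"jaw":1}]' 40
python3 -m jog '[{"tx":0,"ty":0,"tz":2.5,"ax":0,"ay":0,"az":0,"jaw":1},{"tx":0,"ty":0,"tz":0,"ax":0,"ay":0,"az":0,"jaw":1},{"tx":0,"ty":0,"tz":0,"ax":0,"ay":0,"az":0,"jaw":1}]' 40
```

```text
time_s: 5.0
eef_pos: [486.3, -93.1, 28.5]
ee_rot: [-0.001, 0.116, 0.993, 0.0]
force: [0.1, -0.1, -1.4]
grip_width: 0.492
grip_force: 41.4
time_s: 5.38
eef_pos: [487.5, -93.8, 27.6]
ee_rot: [0.001, 0.117, 0.993, -0.0]
force: [0.2, 1.0, -0.8]
grip_width: 0.492
grip_force: 41.4
```

```bash
python3 -m jog '[{"tx":0,"ty":0,"tz":1.5,"ax":0,"ay":0,"az":0,"jaw":1},{"tx":0,"ty":0,"tz":0,"ax":0,"ay":0,"az":0,"jaw":1},{"tx":0,"ty":0,"tz":0,"ax":0,"ay":0,"az":0,"jaw":-0.3},{"tx":0,"ty":0,"tz":0,"ax":0,"ay":0,"az":0,"jaw":-1},{"tx":0,"ty":0,"tz":0,"ax":0,"ay":0,"az":0,"jaw":-1}]' 40
python3 -m jog '[{"tx":0,"ty":0,"tz":-20,"ax":0,"ay":0,"az":0,"jaw":-1},{"tx":0,"ty":0,"tz":-50,"ax":0,"ay":0,"az":0,"jaw":-1},{"tx":0,"ty":0,"tz":-60,"ax":0,"ay":0,"az":0,"jaw":-1},{"tx":0,"ty":0,"tz":-60,"ax":0,"ay":0,"az":0,"jaw":-1},{"tx":0,"ty":0,"tz":0,"ax":0,"ay":0,"az":0,"jaw":-1}]' 40
python3 -c "
from h import *
look('yellow',(487,-94),kind='cookie',save='pics/w3.png')
look('yellow',(487,-94))"
```

```text
time_s: 6.0
eef_pos: [487.0, -93.7, 25.2]
ee_rot: [-0.0, 0.117, 0.993, 0.0]
force: [-0.2, 0.5, 0.7]
grip_width: 0.994
grip_force: 0.0
time_s: 6.62
eef_pos: [488.6, -94.3, 219.4]
ee_rot: [0.004, 0.117, 0.993, -0.001]
force: [0.5, 0.1, -0.6]
grip_width: 1.001
grip_force: 0.0
yellow cookie n 1341 enc 485.7 -92.7 43.1 fit [486.1 -92.5] z [7.  9.4] tcp [488.6 -94.3 219.4]
  tool offset (enc): [ 3.2  0.9 -0. ] tilt [ 0.008 -0.004 -1.   ]
  net 0.91 [486.6 -91.9]
  net 0.57 [ 500.7 -350.4]
yellow cup n 585 enc 487.6 -93.8 21.8 fit [487.3 -93.6] z [62.6 66.9] tcp [486.8 -93.6 214.8]
  tool offset (enc): [-0.8 -0.  -0. ] tilt [-0.  0. -1.]
  net 0.81 [490.4 -93.7]
```

View pics/w3.png

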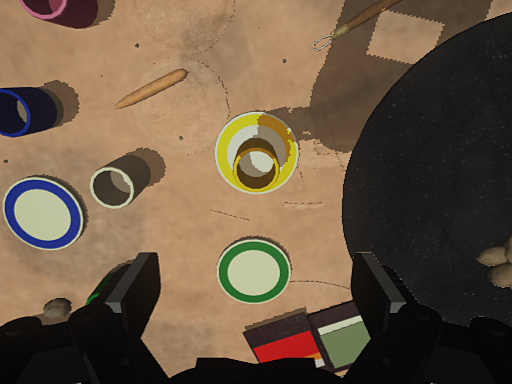

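The yellow cup stands inside its ring (256,165), within about 2 mm of centre. Next is blue, with the jaw turned along world x to keep the fingers clear of red, pink and plain.

```bash
python3 -m jog '[{"tx":12.3,"ty":-56.4,"tz":0,"ax":0,"ay":0,"az":0,"jaw":-1},{"tx":12.3,"ty":-56.4,"tz":0,"ax":0,"ay":0,"az":0,"jaw":-1},{"tx":12.3,"ty":-56.4,"tz":0,"ax":0,"ay":0,"az":0,"jaw":-1},{"tx":12.3,"ty":-56.4,"tz":0,"ax":0,"ay":0,"az":0,"jaw":-1},{"tx":0,"ty":0,"tz":0,"ax":0,"ay":0,"az":0.1671,"jaw":-1}]' 40
python3 -m jog '[{"tx":0,"ty":0,"tz":0,"ax":0,"ay":0,"az":0.1671,"jaw":-1},{"tx":0,"ty":0,"tz":0,"ax":0,"ay":0,"az":0.1671,"jaw":-1},{"tx":0,"ty":0,"tz":0,"ax":0,"ay":0,"az":0.1671,"jaw":-1},{"tx":0,"ty":0,"tz":0,"ax":0,"ay":0,"az":0.1671,"jaw":-1},{"tx":0,"ty":0,"tz":0,"ax":0,"ay":0,"az":0.1671,"jaw":-1}]' 40
python3 -m jog '[{"tx":0,"ty":0,"tz":0,"ax":0,"ay":0,"az":0.1671,"jaw":-1},{"tx":0,"ty":0,"tz":0,"ax":0,"ay":0,"az":0.1671,"jaw":-1},{"tx":0,"ty":0,"tz":0,"ax":0,"ay":0,"az":0,"jaw":-1},{"tx":0,"ty":0,"tz":0,"ax":0,"ay":0,"az":0,"jaw":-1}]' 40
python3 -c "
from h import *
look('blue',(386,-302),save='pics/w4.png');print(pose().round(3)[:2,:2],sense()['joints'])"
```

```text
time_s: 7.45
eef_pos: [384.9, -304.3, 213.6]
ee_rot: [-0.001, 0.203, 0.979, 0.001]
force: [-0.4, 1.6, 0.2]
grip_width: 1.0
grip_force: 0.0
time_s: 8.07
eef_pos: [386.6, -301.4, 213.7]
ee_rot: [-0.001, 0.582, 0.813, 0.0]
force: [0.4, -0.7, 0.1]
grip_width: 0.998
grip_force: 0.0
time_s: 8.57
eef_pos: [386.8, -301.6, 214.6]
ee_rot: [-0.001, 0.706, 0.708, 0.0]
force: [-0.8, 0.5, -0.9]
grip_width: 0.998
grip_force: 0.0
blue cup n 575 enc 387.2 -299.7 21.9 fit [ 387.1 -299.4] z [54.2 58.9] tcp [ 386.8 -301.6  214.6]
  tool offset (enc): [1.9 0.4 0. ] tilt [-0.001  0.001 -1.   ]
  net 0.9 [ 385.4 -303.5]
  net 0.8 [ 370.6 -382.6]
[[-0.002  1.   ]
 [ 1.     0.002]] [-9.01591872e-01  2.51339797e-01  1.62334378e+00  1.09783861e-05
  1.26756060e+00 -9.03841020e-01]
```

View pics/w4.png

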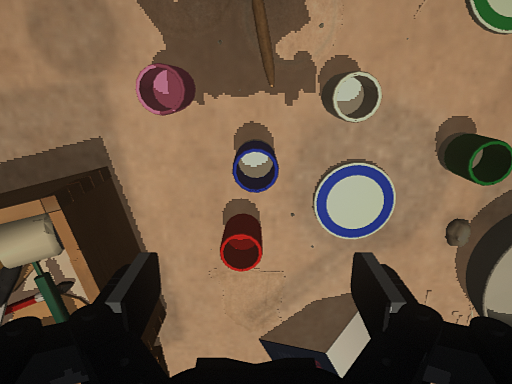

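The picture shows blue at (256,170) between the fingers, red at (241,250), pink at (165,90) and plain at (355,95), all clear of the finger line. I'll descend.

```bash
python3 -m jog '[{"tx":1.5,"ty":0.4,"tz":50,"ax":0,"ay":0,"az":0,"jaw":-1},{"tx":0,"ty":0,"tz":50,"ax":0,"ay":0,"az":0,"jaw":-1},{"tx":0,"ty":0,"tz":45,"ax":0,"ay":0,"az":0,"jaw":-1},{"tx":0,"ty":0,"tz":35,"ax":0,"ay":0,"az":0,"jaw":-1},{"tx":0,"ty":0,"tz":18,"ax":0,"ay":0,"az":0,"jaw":-1}]' 40
python3 -m jog '[{"tx":0,"ty":0,"tz":0,"ax":0,"ay":0,"az":0,"jaw":0},{"tx":0,"ty":0,"tz":0,"ax":0,"ay":0,"az":0,"jaw":1},{"tx":0,"ty":0,"tz":0,"ax":0,"ay":0,"az":0,"jaw":1},{"tx":0,"ty":0,"tz":0,"ax":0,"ay":0,"az":0,"jaw":1},{"tx":0,"ty":0,"tz":0,"ax":0,"ay":0,"az":0,"jaw":1}]' 40
```

```text
time_s: 9.3
eef_pos: [386.8, -299.6, 15.5]
ee_rot: [-0.001, 0.707, 0.708, 0.0]
force: [0.0, -0.1, -0.1]
grip_width: 0.998
grip_force: 0.0
time_s: 9.93
eef_pos: [387.8, -300.8, 18.5]
ee_rot: [0.001, 0.707, 0.707, -0.0]
force: [-1.0, 1.9, 5.9]
grip_width: 0.492
grip_force: 41.2
```

```bash
python3 -m jog '[{"tx":0,"ty":0,"tz":-55,"ax":0,"ay":0,"az":0,"jaw":1},{"tx":0,"ty":0,"tz":-55,"ax":0,"ay":0,"az":0,"jaw":1},{"tx":-30.3,"ty":37.3,"tz":0,"ax":0,"ay":0,"az":0,"jaw":1},{"tx":-30.3,"ty":37.3,"tz":0,"ax":0,"ay":0,"az":0,"jaw":1},{"tx":-30.3,"ty":37.3,"tz":0,"ax":0,"ay":0,"az":0,"jaw":1}]' 40
python3 -m jog '[{"tx":0,"ty":0,"tz":0,"ax":0,"ay":0,"az":0,"jaw":1},{"tx":0,"ty":0,"tz":0,"ax":0,"ay":0,"az":0,"jaw":1}]' 40
python3 -c "
from h import *
look('blue',(499,-350),kind='cookie',save='pics/w5.png')"
```

```text
time_s: 10.55
eef_pos: [500.4, -392.0, 128.1]
ee_rot: [0.001, 0.707, 0.707, -0.0]
force: [-0.2, -1.0, -0.9]
grip_width: 0.498
grip_force: 41.5
time_s: 10.8
eef_pos: [498.8, -390.6, 127.3]
ee_rot: [-0.0, 0.707, 0.707, -0.0]
force: [0.0, -0.0, -1.9]
grip_width: 0.496
grip_force: 41.6
blue cookie n 4024 enc 498.1 -349.0 42.9 fit [ 497.9 -348.8] z [7.2 9.4] tcp [ 498.8 -390.6  127.3]
  tool offset (enc): [41.6 -0.7  0. ] tilt [-0.001  0.001 -1.   ]
  net 0.7 [ 496.8 -349.2]
```

View pics/w5.png

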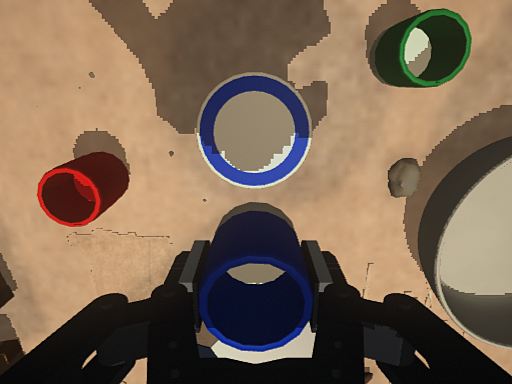

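The blue ring is fully visible at (255,130), the blue cup is held upright, and green at (435,47) is clear. I'll place it.

```bash
python3 -m jog '[{"tx":30,"ty":-0.7,"tz":0,"ax":0,"ay":0,"az":0,"jaw":1},{"tx":11.6,"ty":0,"tz":30,"ax":0,"ay":0,"az":0,"jaw":1},{"tx":0,"ty":0,"tz":40,"ax":0,"ay":0,"az":0,"jaw":1},{"tx":0,"ty":0,"tz":20,"ax":0,"ay":0,"az":0,"jaw":1},{"tx":0,"ty":0,"tz":8,"ax":0,"ay":0,"az":0,"jaw":1}]' 40
python3 -m jog '[{"tx":0,"ty":0,"tz":4,"ax":0,"ay":0,"az":0,"jaw":1},{"tx":0,"ty":0,"tz":0,"ax":0,"ay":0,"az":0,"jaw":1},{"tx":0,"ty":0,"tz":0,"ax":0,"ay":0,"az":0,"jaw":-0.3},{"tx":0,"ty":0,"tz":0,"ax":0,"ay":0,"az":0,"jaw":-1},{"tx":0,"ty":0,"tz":0,"ax":0,"ay":0,"az":0,"jaw":-1}]' 40
python3 -m jog '[{"tx":0,"ty":0,"tz":-20,"ax":0,"ay":0,"az":0,"jaw":-1},{"tx":0,"ty":0,"tz":-50,"ax":0,"ay":0,"az":0,"jaw":-1},{"tx":0,"ty":0,"tz":-60,"ax":0,"ay":0,"az":0,"jaw":-1},{"tx":0,"ty":0,"tz":-60,"ax":0,"ay":0,"az":0,"jaw":-1},{"tx":0,"ty":0,"tz":0,"ax":0,"ay":0,"az":0,"jaw":-1}]' 40
python3 -c "
from h import *
look('blue',(498,-349),kind='cookie')
look('blue',(498,-349))"
```

```text
time_s: 11.52
eef_pos: [497.9, -348.9, 28.9]
ee_rot: [-0.001, 0.707, 0.707, 0.0]
force: [-0.0, 0.2, -2.0]
grip_width: 0.499
grip_force: 41.6
time_s: 12.15
eef_pos: [498.6, -349.6, 25.5]
ee_rot: [0.0, 0.707, 0.707, -0.0]
force: [0.6, -0.2, 0.2]
grip_width: 1.0
grip_force: 0.0
time_s: 12.78
eef_pos: [499.8, -350.7, 220.5]
ee_rot: [0.005, 0.707, 0.707, -0.0]
force: [-0.3, 0.4, -1.3]
grip_width: 1.001
grip_force: 0.0
blue cookie n 1751 enc 497.8 -348.9 42.9 fit [ 497.8 -349.2] z [7.1 9.5] tcp [ 499.8 -350.7  220.5]
  tool offset (enc): [ 1.8 -2.  -0. ] tilt [ 0.007 -0.007 -1.   ]
blue cup n 590 enc 499.5 -348.6 21.8 fit [ 499.4 -348.5] z [62.4 66.9] tcp [ 498.4 -349.4  215.1]
  tool offset (enc): [0.8 1.1 0. ] tilt [ 0. -0. -1.]
  net 0.98 [ 306.1 -229.5]
  net 0.85 [ 373.3 -382.3]
```

Blue is placed within 2 mm and upright. Now green, with the jaw at about 60° to avoid the stone and pan.

```bash
python3 -m jog '[{"tx":27.8,"ty":52.5,"tz":0,"ax":0,"ay":0,"az":0,"jaw":-1},{"tx":27.8,"ty":52.5,"tz":0,"ax":0,"ay":0,"az":0,"jaw":-1},{"tx":0,"ty":0,"tz":0,"ax":0,"ay":0,"az":-0.1745,"jaw":-1},{"tx":0,"ty":0,"tz":0,"ax":0,"ay":0,"az":-0.1745,"jaw":-1},{"tx":0,"ty":0,"tz":0,"ax":0,"ay":0,"az":-0.1745,"jaw":-1}]' 40
python3 -m jog '[{"tx":0,"ty":0,"tz":0,"ax":0,"ay":0,"az":-0.1745,"jaw":-1},{"tx":0,"ty":0,"tz":0,"ax":0,"ay":0,"az":-0.1745,"jaw":-1},{"tx":0,"ty":0,"tz":0,"ax":0,"ay":0,"az":-0.1745,"jaw":-1},{"tx":0,"ty":0,"tz":0,"ax":0,"ay":0,"az":0,"jaw":-1},{"tx":0,"ty":0,"tz":0,"ax":0,"ay":0,"az":0,"jaw":-1}]' 40
python3 -c "
from h import *
look('green',(603.5,-294),save='pics/w6.png');print(pose().round(3)[:2,:2],sense()['joints'])"
```

```text
time_s: 13.6
eef_pos: [603.3, -293.6, 213.3]
ee_rot: [-0.002, 0.497, 0.868, 0.0]
force: [0.2, 0.5, 0.5]
grip_width: 1.001
grip_force: 0.0
time_s: 14.22
eef_pos: [603.4, -293.8, 214.5]
ee_rot: [-0.001, 0.26, 0.965, 0.0]
force: [0.1, -0.4, 0.0]
grip_width: 1.0
grip_force: 0.0
green cup n 565 enc 605.0 -291.8 21.9 fit [ 604.7 -291.7] z [54.2 58.9] tcp [ 603.4 -293.8  214.5]
  tool offset (enc): [-0.4  2.6 -0. ] tilt [-0.001  0.001 -1.   ]
  net 0.86 [ 606.5 -293.4]
[[-0.865  0.502]
 [ 0.502  0.865]] [-6.27271829e-01  6.60949218e-01  1.00752263e+00 -4.39447982e-06
  1.47375119e+00 -1.67234341e+00]
```

View pics/w6.png

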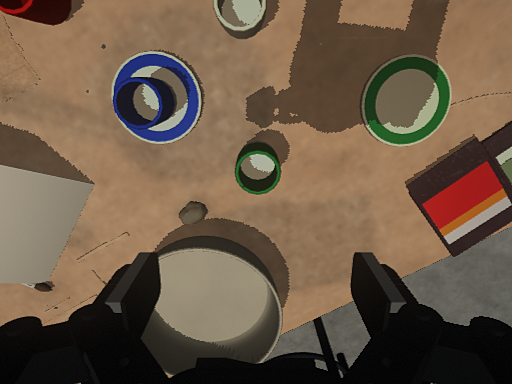

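Green is at (258,172). The stone at (193,212) and the pan lie off the finger line. I'll grip.

```bash
python3 -m jog '[{"tx":-0.4,"ty":2.2,"tz":50,"ax":0,"ay":0,"az":0,"jaw":-1},{"tx":0,"ty":0,"tz":50,"ax":0,"ay":0,"az":0,"jaw":-1},{"tx":0,"ty":0,"tz":45,"ax":0,"ay":0,"az":0,"jaw":-1},{"tx":0,"ty":0,"tz":35,"ax":0,"ay":0,"az":0,"jaw":-1},{"tx":0,"ty":0,"tz":18,"ax":0,"ay":0,"az":0,"jaw":-1}]' 40
python3 -m jog '[{"tx":0,"ty":0,"tz":0,"ax":0,"ay":0,"az":0,"jaw":0},{"tx":0,"ty":0,"tz":0,"ax":0,"ay":0,"az":0,"jaw":1},{"tx":0,"ty":0,"tz":0,"ax":0,"ay":0,"az":0,"jaw":1},{"tx":0,"ty":0,"tz":0,"ax":0,"ay":0,"az":0,"jaw":1},{"tx":0,"ty":0,"tz":0,"ax":0,"ay":0,"az":0,"jaw":1}]' 40
```

```text
time_s: 14.95
eef_pos: [604.4, -291.7, 15.3]
ee_rot: [-0.001, 0.259, 0.966, 0.0]
force: [0.1, 0.2, 0.6]
grip_width: 1.001
grip_force: 0.0
time_s: 15.58
eef_pos: [605.9, -292.9, 19.4]
ee_rot: [0.002, 0.259, 0.966, -0.001]
force: [-0.6, -0.0, 6.2]
grip_width: 0.488
grip_force: 41.2
```

```bash
python3 -m jog '[{"tx":0,"ty":0,"tz":-55,"ax":0,"ay":0,"az":0,"jaw":1},{"tx":0,"ty":0,"tz":-55,"ax":0,"ay":0,"az":0,"jaw":1},{"tx":2.6,"ty":50.5,"tz":0,"ax":0,"ay":0,"az":0,"jaw":1},{"tx":2.6,"ty":50.5,"tz":0,"ax":0,"ay":0,"az":0,"jaw":1},{"tx":2.6,"ty":50.5,"tz":0,"ax":0,"ay":0,"az":0,"jaw":1}]' 40
python3 -m jog '[{"tx":0,"ty":0,"tz":0,"ax":0,"ay":0,"az":0,"jaw":1},{"tx":0,"ty":0,"tz":0,"ax":0,"ay":0,"az":0,"jaw":1}]' 40
python3 -c "
from h import *
look('green',(630,-132),kind='cookie',save='pics/w7.png')"
```

```text
time_s: 16.2
eef_pos: [674.5, -155.7, 128.0]
ee_rot: [0.0, 0.259, 0.966, -0.0]
force: [-0.2, 0.8, -0.4]
grip_width: 0.491
grip_force: 41.0
time_s: 16.45
eef_pos: [673.8, -157.6, 127.5]
ee_rot: [0.0, 0.259, 0.966, -0.0]
force: [-1.1, -0.6, -0.6]
grip_width: 0.493
grip_force: 41.1
green cookie n 4153 enc 628.4 -130.3 42.8 fit [ 628.3 -130.2] z [7.2 9.5] tcp [ 673.8 -157.6  127.5]
  tool offset (enc): [53.  1. -0.] tilt [ 0. -0. -1.]
  net 0.64 [ 632.6 -131.3]
```

View pics/w7.png

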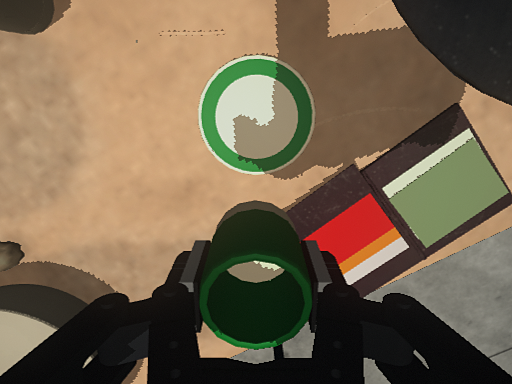

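The green ring is at (257,115), and the palette corner at (358,165) is outside the finger reach. I'll place it.

```bash
python3 -m jog '[{"tx":35,"ty":1,"tz":0,"ax":0,"ay":0,"az":0,"jaw":1},{"tx":18,"ty":0,"tz":30,"ax":0,"ay":0,"az":0,"jaw":1},{"tx":0,"ty":0,"tz":40,"ax":0,"ay":0,"az":0,"jaw":1},{"tx":0,"ty":0,"tz":20,"ax":0,"ay":0,"az":0,"jaw":1},{"tx":0,"ty":0,"tz":8,"ax":0,"ay":0,"az":0,"jaw":1}]' 40
python3 -m jog '[{"tx":0,"ty":0,"tz":4,"ax":0,"ay":0,"az":0,"jaw":1},{"tx":0,"ty":0,"tz":0,"ax":0,"ay":0,"az":0,"jaw":1},{"tx":0,"ty":0,"tz":0,"ax":0,"ay":0,"az":0,"jaw":-0.3},{"tx":0,"ty":0,"tz":0,"ax":0,"ay":0,"az":0,"jaw":-1},{"tx":0,"ty":0,"tz":0,"ax":0,"ay":0,"az":0,"jaw":-1}]' 40
python3 -m jog '[{"tx":0,"ty":0,"tz":-20,"ax":0,"ay":0,"az":0,"jaw":-1},{"tx":0,"ty":0,"tz":-50,"ax":0,"ay":0,"az":0,"jaw":-1},{"tx":0,"ty":0,"tz":-60,"ax":0,"ay":0,"az":0,"jaw":-1},{"tx":0,"ty":0,"tz":-60,"ax":0,"ay":0,"az":0,"jaw":-1},{"tx":0,"ty":0,"tz":0,"ax":0,"ay":0,"az":0,"jaw":-1}]' 40
python3 -c "
from h import *
look('green',(628,-130),kind='cookie')
look('green',(628,-130))
c=capture('scene');cv2.imwrite('pics/s9.png',cv2.resize(c['color'][130:300,130:440,::-1],None,fx=2.5,fy=2.5))"
```

```text
time_s: 17.18
eef_pos: [628.4, -130.4, 28.7]
ee_rot: [-0.0, 0.259, 0.966, 0.0]
force: [0.5, -0.5, -1.6]
grip_width: 0.486
grip_force: 41.1
time_s: 17.8
eef_pos: [628.7, -129.8, 25.5]
ee_rot: [0.0, 0.259, 0.966, -0.0]
force: [0.1, -0.1, 0.1]
grip_width: 0.995
grip_force: 0.0
time_s: 18.42
eef_pos: [630.2, -130.2, 222.4]
ee_rot: [0.006, 0.259, 0.966, -0.001]
force: [0.6, -0.1, -0.6]
grip_width: 1.001
grip_force: 0.0
green cookie n 1709 enc 628.2 -130.1 42.7 fit [ 628.6 -130.4] z [7.1 9.5] tcp [ 630.2 -130.2  222.4]
  tool offset (enc): [ 1.8 -0.8 -0. ] tilt [ 0.011 -0.004 -1.   ]
green cup n 586 enc 628.5 -129.3 21.8 fit [ 628.4 -129.2] z [62.3 66.9] tcp [ 628.5 -129.7  216.3]
  tool offset (enc): [ 0.2  0.3 -0. ] tilt [ 0.001 -0.    -1.   ]
  net 0.85 [ 630.5 -130. ]
```

View pics/s9.png

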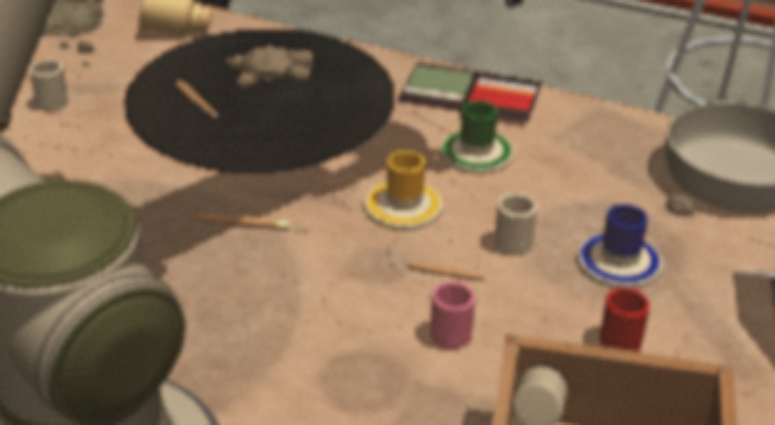

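The scene view shows yellow (405,180), green (478,125) and blue (625,232) upright inside their matching rings. Both plain cups stand untouched at (48,85) and (515,222).

```bash
python3 -c "
from rig import finish_job
print(finish_job())"
```

```text
the job is handed in; nothing more can be done
None
```

The job is handed in: the blue, green and yellow cups stand upright within about 2 mm of the centre of their matching cookies, and the two plain cups were left where they stood.

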